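# Heft the lens canisters and show the full one

### The arm

A 6-joint arm with a two-finger parallel gripper is mounted at the origin on the work surface. World frame = base frame: x ahead of the robot, y to its left, z up, the work surface at z = 0. Lengths are in m, angles in rad, forces in N, time in s.
With the tool pointing down it reaches from about 0.35 to 0.85 m from the base axis. Payload 8.1 kg.
Tool frame: the origin (TCP) lies where the fingers leave the gripper's body, on its centre line; the fingertips stand 84 mm ahead of it and the grasp point (between the pads) lies 65 mm ahead of it; z points along the fingers, y is the line along which they close (so a half turn about z gives the same grasp; the last joint's range is limited). The gripper opens to 93 mm and grips with 3 to 60 N. Pads are 15 mm wide; open, the fingers measure 128 mm over their backs; the gripper's body (75 mm by 188 mm) begins 65 mm behind the grasp point.
Start: joints at [1.118, 0.13, 1.488, -0, 1.523, -0.085], TCP at [0.216, 0.56, 0.303] pointing down, gripper open.
Joint ranges: [-2.96, 2.96], [-0.89, 2.26], [0.02, 2.5], [-1.34, 4.48], [0, 2.73], [-2.66, 2.66]. Speed limits (rad/s): [2.39, 2.39, 2.79, 3.14, 3.14, 3.14].

### API

Orientations are given as a rotation vector (axis times angle).
In Python, from plant import robot gives the robot as it stands.
- The arm moves only by the shell command python3 -m jog 'ROWS' [FORCE]. ROWS is text: rows parted by semicolons, each of 5 numbers parted by spaces: the opening, from 0 (shut) to 1 (fully open), then the shift along the tool's x, y, z in m, then the turn about the tool's z in degrees. A call has 1 to 10 rows; each row shifts and turns the commanded pose from where the row before left it, along the tool's axes as they then stand; what a row does not reach is not made up. A row lasts 1/12 s, in which the tool goes at most 41.7 mm and 7.16 degrees, less where a joint would pass 70% of its speed; a pose out of reach is approached as far as the arm can. A call with a gripper value outside its range is refused whole. The fingers move at their own pace and stop on an object; FORCE is the grip in N (left out, the last holds). Time passes only in rows, so rows that do not move let the fingers close. It gives the time, the measured TCP pose, the force, the opening and the grip force at its end, in the units of the state.
- robot.read_state(): the state, without advancing time (a new reading comes with each control period).
- robot.read_camera(name): name is "scene" or "top" or "wrist"; returns a dict with "color" (384x512x3 uint8, red, green, blue), "intrinsics" (3x3 intrinsics, pixels), "k1" (the pictures are not rectified: a ray, as slopes to the right and down, at radius r is drawn at 1 + k1 r^2 times it, then the intrinsics apply), "pose" (4x4, takes a point from camera to world coordinates); the wrist camera has in their place "tool_from_camera" (4x4, takes a point from camera to tool coordinates, whose origin is the TCP and whose axes are the flange's). Camera axes: x right, y down, z forward; pixel columns grow to the right and rows downward; lengths in m; the calibration is good to about 2 mm. A picture is of the moment at which its call begins: read the wrist's pose just before it. There is no depth.
- robot.close_job(): hands the job in; it is judged then, once.
The state is a dict: "t": time; "q": joint angles; "dq": joint speeds; "joint_torque": joint torques, N m; "tool_pos": TCP position; "orientation": TCP orientation; "force": force on the tool from outside, world axes, zero at the start; "wrist_torque": the same for the moment, N m; "opening": finger opening in m; "gripper_force": force on a finger pad.
Only numpy, scipy, OpenCV 4.12 (cv2) and the standard library are available. Lean on these libraries where they do the work, as an engineer would, in place of code of your own. Each camera call takes 0.05 s, during which the arm holds its last target. There are 200 camera calls.

### The job

Three identical closed lens canisters stand on the blue plate, each on its own white circle, and only one is full. Heft them one at a time, in order from the robot's left to its right, lifting each clear of the plate and setting it back down upright on its own circle, to find the heaviest by feel. Finish holding the heaviest one still and roughly upright at least 10 cm above the plate, gripped by the fingers alone, with the two lighter ones standing on their circles; do not drop or tip any canister and leave the eye-drop bottle, occluder and dish alone.

Things in the scene. Friction and masses are not known exactly. Their poses are not given: they have to be found in the camera images.
- plate: blue storage plate fixed to the table, 140 mm (its x) by 420 mm (its y), 8 mm thick, with three white circles (black rims) in a row along its y axis, 135 mm apart. Origin: centre of its underside, on the table. Its position varies and it is turned by up to 0.35 rad from square to the robot.
- circle_left (a point): centre of the white circle (86 mm across) on the robot's left (plate +y), on the plate's top face, 8 mm above the table; its axes are the plate's
- circle_middle (a point): centre of the white circle (86 mm across) in the middle, on the plate's top face, 8 mm above the table; its axes are the plate's
- circle_right (a point): centre of the white circle (86 mm across) on the robot's right (plate -y), on the plate's top face, 8 mm above the table; its axes are the plate's
- canister_left: closed round steel canister with black lid, 58 mm diameter, 100 mm tall, all three look alike. Origin: centre of its underside, z up its axis. Starts within 6 mm of circle_left's centre, the robot's left-hand (+y) place. Weighs 0.19 to 0.66 kg with its hidden contents (loose, may rattle by 3 mm); the heaviest of the three is at least 0.17 kg above the others, its place varies.
- canister_middle: closed round steel canister with black lid, 58 mm diameter, 100 mm tall, all three look alike. Origin: centre of its underside, z up its axis. Starts within 6 mm of circle_middle's centre, the middle place. Weighs 0.19 to 0.66 kg with its hidden contents (loose, may rattle by 3 mm); the heaviest of the three is at least 0.17 kg above the others, its place varies.
- canister_right: closed round steel canister with black lid, 58 mm diameter, 100 mm tall, all three look alike. Origin: centre of its underside, z up its axis. Starts within 6 mm of circle_right's centre, the robot's right-hand (-y) place. Weighs 0.19 to 0.66 kg with its hidden contents (loose, may rattle by 3 mm); the heaviest of the three is at least 0.17 kg above the others, its place varies.
- drops: bystander: small white eye-drop bottle with a green cap, 32 mm across, 75 mm tall, loose, standing on the table to the left; origin at the centre of its underside
- occluder: bystander: flat black eye occluder, a 64 mm disc on a handle, about 180 mm long and 6 mm thick, loose, lying on the table to the right; origin on the table, about 75 mm from the disc's centre along its x
- dish: bystander: steel dish, 100 mm across, 35 mm tall, loose, on the table to the left; origin at the centre of its underside

How it is judged:
On the way, in this order (a step that is already met when the one before it is completed fails the run):
1. the left canister is lifted clear (underside 20 mm or more above the plate), carried by the fingers alone, the other two standing on their own circles (z of canister_left in the frame of circle_left above 0.02 m and contact force between canister_left and the fingers above 1 N and contact force between canister_left and plate below 0.05 N and contact force between canister_left and canister_middle below 0.05 N and contact force between canister_left and canister_right below 0.05 N and horizontal distance between canister_middle and circle_middle below 0.03 m and angle between each of canister_middle, canister_right's own z axis and vertical below 0.1 rad and z of canister_middle in the frame of circle_middle below 0.006 m and contact force between each of canister_middle, canister_right and plate above 0.5 N and contact force between each of canister_middle, canister_right and the fingers below 0.1 N and linear speed of each of canister_middle, canister_right below 0.03 m/s and horizontal distance between canister_right and circle_right below 0.03 m and z of canister_right in the frame of circle_right below 0.006 m), for 0.2 s.
2. the middle canister is lifted clear (underside 20 mm or more above the plate), carried by the fingers alone, the other two standing on their own circles (z of canister_middle in the frame of circle_middle above 0.02 m and contact force between canister_middle and the fingers above 1 N and contact force between canister_middle and plate below 0.05 N and contact force between canister_middle and canister_left below 0.05 N and contact force between canister_middle and canister_right below 0.05 N and horizontal distance between canister_left and circle_left below 0.03 m and angle between each of canister_left, canister_right's own z axis and vertical below 0.1 rad and z of canister_left in the frame of circle_left below 0.006 m and contact force between each of canister_left, canister_right and plate above 0.5 N and contact force between each of canister_left, canister_right and the fingers below 0.1 N and linear speed of each of canister_left, canister_right below 0.03 m/s and horizontal distance between canister_right and circle_right below 0.03 m and z of canister_right in the frame of circle_right below 0.006 m), for 0.2 s.
3. the right canister is lifted clear (underside 20 mm or more above the plate), carried by the fingers alone, the other two standing on their own circles (z of canister_right in the frame of circle_right above 0.02 m and contact force between canister_right and the fingers above 1 N and contact force between canister_right and plate below 0.05 N and contact force between canister_right and canister_left below 0.05 N and contact force between canister_right and canister_middle below 0.05 N and horizontal distance between canister_left and circle_left below 0.03 m and angle between each of canister_left, canister_middle's own z axis and vertical below 0.1 rad and z of canister_left in the frame of circle_left below 0.006 m and contact force between each of canister_left, canister_middle and plate above 0.5 N and contact force between each of canister_left, canister_middle and the fingers below 0.1 N and linear speed of each of canister_left, canister_middle below 0.03 m/s and horizontal distance between canister_middle and circle_middle below 0.03 m and z of canister_middle in the frame of circle_middle below 0.006 m), for 0.2 s.
At the end, for the whole second after the job is handed in: The heaviest canister is held by the fingers alone, still, within 0.35 rad of upright, underside over 90 mm above the plate; the two lighter ones (each loading the plate by under 4.5 N) stand upright, released, at rest, within 30 mm of their own circles' centres (((z of canister_left in the frame of circle_left above 0.09 m and contact force between canister_left and the fingers above 1 N and contact force between canister_left and plate below 0.05 N and contact force between canister_left and canister_middle below 0.05 N and contact force between canister_left and canister_right below 0.05 N and angle between canister_left's own z axis and vertical below 0.35 rad and linear speed of each of canister_left, canister_middle, canister_right below 0.03 m/s and horizontal distance between canister_middle and circle_middle below 0.03 m and angle between each of canister_middle, canister_right's own z axis and vertical below 0.1 rad and z of canister_middle in the frame of circle_middle below 0.006 m and contact force between canister_middle and plate between 0.5 and 4.5 N and contact force between each of canister_middle, canister_right and the fingers below 0.1 N and horizontal distance between canister_right and circle_right below 0.03 m and z of canister_right in the frame of circle_right below 0.006 m and contact force between canister_right and plate between 0.5 and 4.5 N) or (z of canister_middle in the frame of circle_middle above 0.09 m and contact force between canister_middle and the fingers above 1 N and contact force between canister_middle and plate below 0.05 N and contact force between canister_middle and canister_left below 0.05 N and contact force between canister_middle and canister_right below 0.05 N and angle between canister_middle's own z axis and vertical below 0.35 rad and linear speed of each of canister_middle, canister_left, canister_right below 0.03 m/s and horizontal distance between canister_left and circle_left below 0.03 m and angle between each of canister_left, canister_right's own z axis and vertical below 0.1 rad and z of canister_left in the frame of circle_left below 0.006 m and contact force between canister_left and plate between 0.5 and 4.5 N and contact force between each of canister_left, canister_right and the fingers below 0.1 N and horizontal distance between canister_right and circle_right below 0.03 m and z of canister_right in the frame of circle_right below 0.006 m and contact force between canister_right and plate between 0.5 and 4.5 N) or (z of canister_right in the frame of circle_right above 0.09 m and contact force between canister_right and the fingers above 1 N and contact force between canister_right and plate below 0.05 N and contact force between canister_right and canister_left below 0.05 N and contact force between canister_right and canister_middle below 0.05 N and angle between canister_right's own z axis and vertical below 0.35 rad and linear speed of each of canister_right, canister_left, canister_middle below 0.03 m/s and horizontal distance between canister_left and circle_left below 0.03 m and angle between each of canister_left, canister_middle's own z axis and vertical below 0.1 rad and z of canister_left in the frame of circle_left below 0.006 m and contact force between canister_left and plate between 0.5 and 4.5 N and contact force between each of canister_left, canister_middle and the fingers below 0.1 N and horizontal distance between canister_middle and circle_middle below 0.03 m and z of canister_middle in the frame of circle_middle below 0.006 m and contact force between canister_middle and plate between 0.5 and 4.5 N))); the arm keeps its last pose, push and grip.
It fails at once if the eye-drop bottle is moved by more than 30 mm (distance of drops from where it was at the start of the episode above 0.03 m).
It fails at once if the occluder is moved by more than 30 mm (distance of occluder from where it was at the start of the episode above 0.03 m).
It fails at once if the steel dish is moved by more than 30 mm (distance of dish from where it was at the start of the episode above 0.03 m).
It fails at once if a canister is tipped over (more than 0.8 rad) (angle between any of canister_left, canister_middle, canister_right's own z axis and vertical above 0.8 rad).
It fails at once if a canister is dropped (falls faster than 0.7 m/s out of the fingers) ((contact force between canister_left and the fingers below 0.05 N and linear speed of canister_left above 0.7 m/s) or (contact force between canister_middle and the fingers below 0.05 N and linear speed of canister_middle above 0.7 m/s) or (contact force between canister_right and the fingers below 0.05 N and linear speed of canister_right above 0.7 m/s)).
It also fails if it takes over 67 s, if anything falls off the work surface, if the arm or the gripper's body presses on something with over 40 N, if the wrist force passes 120 N, or if a joint passes its speed limit or range.

## Working session

There is one attempt and no reset: what is moved stays moved. The work goes in short steps, Python scripts to look and compute and a shell command to move; the robot and the scene stay as the last step left them, time stands still between calls to the robot, and variables do not carry over. Pictures are saved under pics/ and viewed, at most 10 in all, crops included, and the job is handed in when it is done.

```bash
mkdir -p pics; ls; python3 - <<'E'
from plant import robot
import cv2,numpy as np
for n in("top","scene"):
    c=robot.read_camera(n); cv2.imwrite(f"pics/{n}0.png",c["color"][:,:,::-1]); print(n,c["intrinsics"].tolist(),c["k1"],np.round(c["pose"],4).tolist())
s=robot.read_state(); print(s)
E
```

```text
pics
top [[346.6203369591207, 0.0, 252.77992011995528], [0.0, 346.6203369591207, 193.50539725170805], [0.0, 0.0, 1.0]] -0.09209107087376303 [[0.0234, -0.9965, 0.0805, 0.4694], [-0.9992, -0.0261, -0.0319, -0.0109], [0.0338, -0.0797, -0.9962, 0.9552], [0.0, 0.0, 0.0, 1.0]]
scene [[399.65216001719483, 0.0, 256.2000773998206], [0.0, 399.65216001719483, 195.20112670406502], [0.0, 0.0, 1.0]] -0.10221818140819082 [[-0.8374, 0.4422, -0.3211, 0.9348], [0.5465, 0.6702, -0.5022, 0.5847], [-0.0069, -0.5961, -0.8029, 1.0018], [0.0, 0.0, 0.0, 1.0]]
{'t': 0.1, 'q': array([ 1.11760127e+00,  1.31090099e-01,  1.48915311e+00, -1.05703985e-05,
        1.52299790e+00, -8.53936927e-02]), 'dq': array([ 0.00094712, -0.00132853, -0.00369141,  0.000381  ,  0.00052126,
       -0.00098165]), 'joint_torque': array([ 1.03811584e-03, -5.61327195e+01, -4.93108642e+01,  7.70276436e-02,
        2.88218865e-02, -2.70975221e-05]), 'tool_pos': array([0.21555556, 0.55954816, 0.30179905]), 'orientation': array([-5.74410743e-01, -3.08819671e+00,  2.50012808e-03]), 'force': array([-0.54504069, -0.27178964,  0.92261319]), 'wrist_torque': array([ 0.04718156, -0.01636542,  0.02702443]), 'gripper_force': 0.0, 'opening': 0.09277089598307788}
```

View pics/top0.png

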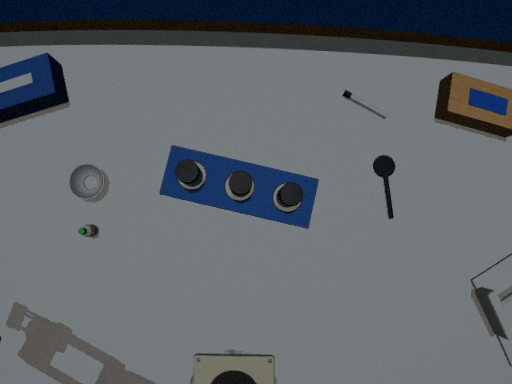

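View pics/scene0.png

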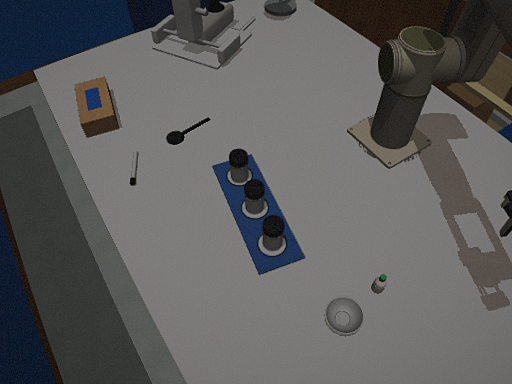

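The top view shows the plate with corners at about (172,147), (318,178), (308,226) and (160,194). The lids are at about (188,172), (240,183) and (291,194). The bystanders are well clear, and the scene view agrees.

```bash
cat > h.py <<'E'
from plant import robot
import cv2,numpy as np
from scipy.spatial.transform import Rotation as R
from scipy.optimize import least_squares
def dist(c): return np.array([c["k1"],0,0,0,0.])
def back(c,uv,z):
    n=cv2.undistortPoints(np.float64(uv).reshape(-1,1,2),c["intrinsics"],dist(c)).reshape(-1,2)
    P=c["pose"]; d=np.c_[n,np.ones(len(n))]@P[:3,:3].T; o=P[:3,3]
    return o+d*((z-o[2])/d[:,2])[:,None]
def proj(c,X):
    W=np.linalg.inv(c["pose"]); return cv2.projectPoints(np.float64(X),cv2.Rodrigues(W[:3,:3])[0],W[:3,3],c["intrinsics"],dist(c))[0].reshape(-1,2)
E
cat > m.py <<'E'
from h import *
for n,box in(("top",(140,130,340,240)),("scene",(200,140,310,280))):
    c=robot.read_camera(n); im=c["color"].astype(int); x0,y0,x1,y1=box
    m=np.zeros(im.shape[:2],bool); m[y0:y1,x0:x1]=1
    blue=(m&(im[...,2]>im[...,0]+40)).astype(np.uint8)
    h=cv2.convexHull(np.argwhere(blue)[:,::-1].astype(np.int32))
    H=back(c,h[:,0],0.008)[:,:2].astype(np.float32)
    r=cv2.minAreaRect(H); pts=cv2.boxPoints(r)
    e=pts[1]-pts[0]; f=pts[2]-pts[1]; L=e if np.linalg.norm(e)>np.linalg.norm(f) else f
    L=L/np.linalg.norm(L)*np.sign(L[1]); ctr=np.array(r[0])
    print(n,"plate",ctr,r[1],"y axis",L,"yaw",np.arctan2(-L[0],L[1]))
    dark=(m&(im.max(2)<45)&(blue==0)).astype(np.uint8)
    k,lab,st,ce=cv2.connectedComponentsWithStats(dark)
    for name,s in(("L",.135),("M",0),("R",-.135)):
        p=ctr+L*s
        # silhouette of lid: project solid lid at circle, compare to blob near
        t=np.linspace(0,6.283,40); lid=np.array([[p[0]+.029*np.cos(a),p[1]+.029*np.sin(a),z] for a in t for z in(.085,.108)])
        pr=proj(c,lid).mean(0)
        i=min([i for i in range(1,k) if st[i,4]>40],key=lambda i:np.linalg.norm(ce[i]-pr))
        print(name,"circle",p.round(4),"pred",pr.round(1),"blob",ce[i].round(1),st[i],"canister~",(back(c,[ce[i]],.0965)[0,:2]).round(4))
E
python3 m.py; python3 - <<'E'
from h import *
s=robot.read_state(); M=R.from_rotvec(s["orientation"]).as_matrix(); print(M.round(4))
E
```

```text
top plate [ 0.5659095  -0.00323375] (0.4187160134315491, 0.1388590931892395) y axis [0.20105995 0.9795789 ] yaw -0.20243986
L circle [0.5931 0.129 ] pred [186.2 169.8] blob [188.5 172.8] [176 160  26  27 513] canister~ [0.5864 0.1232]
M circle [ 0.5659 -0.0032] pred [239. 182.] blob [240.5 183.1] [230 171  23  26 425] canister~ [ 0.5641 -0.007 ]
R circle [ 0.5388 -0.1355] pred [291.6 194.3] blob [289.6 194.5] [277 182  26  25 494] canister~ [ 0.5389 -0.1303]
scene plate [ 0.56714821 -0.00122726] (0.4177890121936798, 0.13661538064479828) y axis [0.20214312 0.97935605] yaw -0.20354572
L circle [0.5944 0.131 ] pred [272.2 227.3] blob [273.  226.6] [261 215  25  25 424] canister~ [0.5924 0.1305]
M circle [ 0.5671 -0.0012] pred [253.9 189.9] blob [253.5 189.3] [238 178  26  24 360] canister~ [ 0.5677 -0.0032]
R circle [ 0.5399 -0.1334] pred [237.8 157.1] blob [238.2 158.5] [229 149  19  20 315] canister~ [ 0.5426 -0.1275]
[[-9.331e-01  3.596e-01 -5.000e-04]
 [ 3.596e-01  9.331e-01 -1.000e-03]
 [ 1.000e-04 -1.200e-03 -1.000e+00]]
```

```bash
cat >> h.py <<'E'
def delta(x,y,z):
    s=robot.read_state(); M=R.from_rotvec(s["orientation"]).as_matrix(); d=np.array([x,y,z])-s["tool_pos"]
    print("t",round(s["t"],2),"tcp",s["tool_pos"].round(4),"tool d mm",(M.T@d*1000).round(1),"F",s["force"].round(2),"open",round(s["opening"],4),"grip",round(s["gripper_force"],1),"tilt",M[:,2].round(4),"q",s["q"].round(2))
E
python3 -m jog '1 -0.0252 -0.0135 0 0;1 -0.0252 -0.0135 0 0;1 -0.0252 -0.0135 0 0;1 -0.0252 -0.0135 0 0;1 -0.0252 -0.0135 0 0;1 -0.0252 -0.0135 0 0;1 -0.0252 -0.0135 0 0;1 -0.0252 -0.0135 0 0;1 -0.0252 -0.0135 0 0;1 -0.0252 -0.0135 0 0'
python3 -m jog '1 -0.0252 -0.0135 0.005 0;1 -0.0252 -0.0135 0.005 0;1 -0.0252 -0.0135 0.005 0;1 -0.0252 -0.0135 0.005 0;1 -0.0252 -0.0135 0.005 0;1 -0.0252 -0.0135 0.005 0;1 -0.0252 -0.0135 0.005 0;1 -0.0252 -0.0135 0.005 0;1 -0.0252 -0.0135 0.005 0;1 -0.0252 -0.0135 0.005 0'
python3 - <<'E'
from h import *
delta(.590,.127,.133)
c=robot.read_camera("wrist"); cv2.imwrite("pics/w1.png",c["color"][:,:,::-1]); print(c["tool_from_camera"].round(4).tolist(),c["intrinsics"][0,0],c["k1"])
E
```

```text
t: 1.03
tool_pos: [0.403, 0.3421, 0.3026]
orientation: [-0.574, -3.089, 0.0]
force: [0.1, 0.4, -0.7]
opening: 0.0928
gripper_force: 0.0
t: 1.87
tool_pos: [0.5896, 0.1255, 0.2523]
orientation: [-0.575, -3.088, 0.0]
force: [0.4, 0.9, -0.4]
opening: 0.0931
gripper_force: 0.0
t 1.87 tcp [0.5896 0.1255 0.2523] tool d mm [  0.2   1.6 119.3] F [ 0.36  0.86 -0.44] open 0.0931 grip 0.0 tilt [-3.e-04  0.e+00 -1.e+00] q [ 0.12  0.17  1.54  0.    1.43 -1.08]
[[-0.0007, -0.9656, -0.2602, 0.0715], [1.0, -0.0003, -0.0018, 0.0001], [0.0016, -0.2602, 0.9656, -0.0813], [0.0, 0.0, 0.0, 1.0]] 306.231772538587 -0.037262889477303524
```

View pics/w1.png

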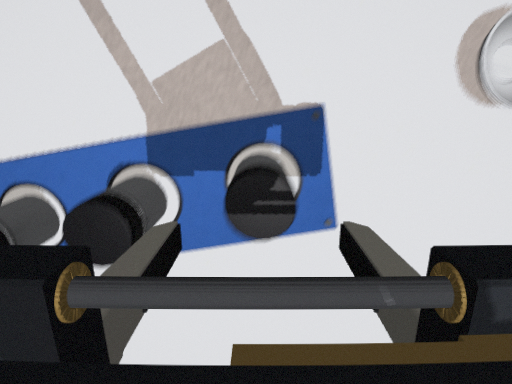

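The wrist view shows the left canister's lid top centred at about (261,203), 70 px wide, between the fingertips at x≈180 and x≈340. I'll back-project it.

```bash
cat >> h.py <<'E'
def wcam():
    s=robot.read_state(); c=robot.read_camera("wrist"); T=np.eye(4); T[:3,:3]=R.from_rotvec(s["orientation"]).as_matrix(); T[:3,3]=s["tool_pos"]
    c["pose"]=T@c["tool_from_camera"]; return c
E
python3 - <<'E'
from h import *
c=wcam(); P=back(c,[[261,203],[227,203],[296,203],[261,238]],.108); print(P.round(4), np.linalg.norm(P[1]-P[2]))
print("plate corners", back(c,[[323,104],[337,226]],.008).round(4))
a=-.203; ex=np.array([np.cos(a),np.sin(a)]);ey=np.array([-np.sin(a),np.cos(a)])
for C in back(c,[[323,104],[337,226]],.008)[:,:2]-np.array([.5665,-.0022]): print(C@ex,C@ey)
E
```

```text
[[0.5905 0.1219 0.108 ]
 [0.5811 0.0976 0.108 ]
 [0.6003 0.147  0.108 ]
 [0.6176 0.1114 0.108 ]] 0.05295169235486165
plate corners [[0.5439 0.208  0.008 ]
 [0.6764 0.181  0.008 ]]
-0.06449648866259229 0.2012911406957184
0.07074569990251019 0.20159903651358366
```

```bash
cat > w.py <<'E'
from h import *
c=wcam(); im=c["color"].astype(int)
blue=((im[...,2]>im[...,0]+40)).astype(np.uint8); blue[240:]=0
h=cv2.convexHull(np.argwhere(blue)[:,::-1].astype(np.int32))[:,0]
a=-.203; ex=np.array([np.cos(a),np.sin(a)]);ey=np.array([-np.sin(a),np.cos(a)])
B=back(c,h,.008)[:,:2]-np.array([.5665,-.0022])
print("plate frame max y",(B@ey).max(),"x",(B@ex).min(),(B@ex).max())
w=cv2.inRange(c["color"][:,:,::-1],(0,0,0),(40,40,40)); w[245:]=0; w[:,:200]=0;w[:,325:]=0
k,l,st,ce=cv2.connectedComponentsWithStats(w)
for i in range(1,k):
    if st[i,4]>300:
        print(st[i]); x=st[i]
        xs=np.argwhere(l==i); cols=[xs[xs[:,0]==r][:,1] for r in range(x[1],x[1]+x[3])]
        wd=max(cols,key=lambda q:q.max()-q.min() if len(q) else 0); print(wd.min(),wd.max())
im2=cv2.resize(c["color"][90:250,190:350,::-1],None,fx=3.5,fy=3.5,interpolation=cv2.INTER_NEAREST); cv2.imwrite("pics/w2.png",im2)
E
python3 w.py
```

```text
plate frame max y 0.20814935153553077 x -0.07082542395290585 0.06797297827732839
[ 229  160   72   56 2703]
229 300
```

View pics/w2.png

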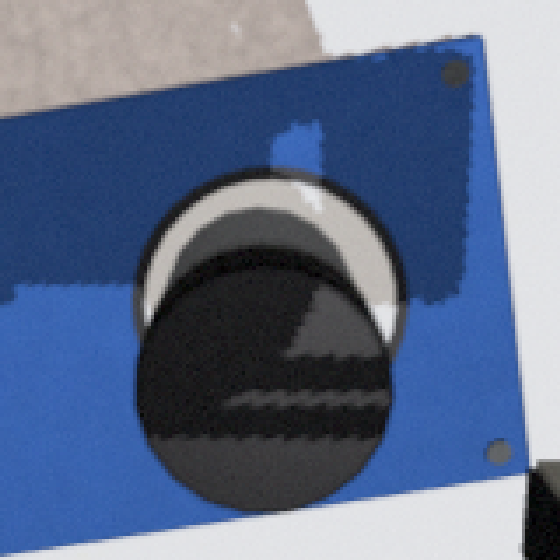

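The crop shows the lid's top face centred at crop (264,388), which is pixel (265.4,200.9), 73 px wide. The plate edges confirm the plate pose.

```bash
python3 - <<'E'
from h import *
c=wcam(); P=back(c,[[265.4,200.9],[228.9,200.9],[302,200.9]],.108); print(P.round(4), np.linalg.norm(P[1]-P[2]))
delta(P[0,0],P[0,1],.133)
E
```

```text
[[0.5878 0.1295 0.108 ]
 [0.5776 0.1034 0.108 ]
 [0.598  0.1557 0.108 ]] 0.056147383953749824
t 2.07 tcp [0.5889 0.1262 0.2521] tool d mm [  2.1   2.8 119.1] F [-0.04 -0.7  -0.49] open 0.0929 grip 0.0 tilt [-1.4e-03  2.0e-04 -1.0e+00] q [ 0.13  0.17  1.54  0.    1.43 -1.08]
```

```bash

python3 -m jog '1 0.001 0.001 0.015 0;1 0.001 0.001 0.015 0;1 0 0.001 0.015 0;1 0 0 0.015 0;1 0 0 0.015 0;1 0 0 0.015 0;1 0 0 0.015 0;1 0 0 0.013 0;1 0 0 0 0;1 0 0 0 0'
python3 -m jog '0 0 0 0 0;0 0 0 0 0;0 0 0 0 0;0 0 0 0 0;0 0 0 0 0;0 0 0 0 0;0 0 0 0 0;0 0 0 0 0' 45
python3 -c "
from h import *
delta(.5878,.1295,.133)"
```

```text
t: 2.9
tool_pos: [0.5873, 0.1309, 0.1342]
orientation: [-0.573, -3.087, 0.001]
force: [0.1, -0.1, 0.9]
opening: 0.093
gripper_force: 0.0
t: 3.57
tool_pos: [0.5883, 0.1298, 0.1352]
orientation: [0.575, 3.088, -0.001]
force: [-3.3, -3.9, 6.5]
opening: 0.0575
gripper_force: 44.7
t 3.57 tcp [0.5883 0.1298 0.1352] tool d mm [ 0.3 -0.4  2.2] F [-3.31 -3.91  6.51] open 0.0575 grip 44.7 tilt [ 2.e-04 -7.e-04 -1.e+00] q [ 0.13  0.27  1.64 -0.    1.23 -1.07]
```

```bash

python3 -m jog '0 0 0 -0.004 0;0 0 0 -0.008 0;0 0 0 -0.01 0;0 0 0 -0.01 0;0 0 0 -0.01 0;0 0 0 -0.008 0;0 0 0 0 0;0 0 0 0 0;0 0 0 0 0;0 0 0 0 0' >/dev/null
for i in 1 2 3 4 5 6; do python3 -m jog '0 0 0 0 0'|grep force; done
python3 -c "
from h import *
delta(.5878,.1295,.134);print(robot.read_state()['joint_torque'])"
```

```text
force: [-0.9, 0.7, -5.7]
gripper_force: 44.6
force: [-0.5, 0.5, -6.5]
gripper_force: 44.6
force: [0.2, 0.4, -5.9]
gripper_force: 44.6
force: [-0.1, 0.4, -6.0]
gripper_force: 44.6
force: [-0.4, -0.8, -5.8]
gripper_force: 44.6
force: [-0.0, -0.0, -5.5]
gripper_force: 44.6
t 4.9 tcp [0.5882 0.1302 0.1847] tool d mm [ 0.1 -0.8 50.7] F [-0.03 -0.02 -5.45] open 0.0578 grip 44.6 tilt [-0.  0. -1.] q [ 0.13  0.22  1.61  0.    1.31 -1.07]
[-9.01369294e-04 -6.14213991e+01 -4.95720506e+01  1.64029654e-02
  6.63414574e-02 -2.36935066e-04]
```

```bash

python3 -m jog '0 0 0 0.008 0;0 0 0 0.01 0;0 0 0 0.01 0;0 0 0 0.01 0;0 0 0 0.006 0;0 0 0 0.003 0;0 0 0 0.002 0;0 0 0 0.001 0;0 0 0 0 0;0 0 0 0 0'
python3 -m jog '1 0 0 0 0;1 0 0 0 0;1 0 0 0 0;1 0 0 0 0;1 0 0 0 0;1 0 0 -0.015 0;1 0 0 -0.02 0;1 0 0 -0.025 0;1 0 0 -0.025 0;1 0 0 -0.025 0'
python3 -c "
from h import *
delta(.566,-.005,.245)"
```

```text
t: 5.73
tool_pos: [0.5886, 0.1303, 0.1352]
orientation: [0.574, 3.087, 0.001]
force: [-0.9, -0.4, -4.8]
opening: 0.0576
gripper_force: 44.7
t: 6.57
tool_pos: [0.588, 0.1302, 0.2459]
orientation: [-0.574, -3.089, 0.0]
force: [0.6, -0.1, 0.5]
opening: 0.0932
gripper_force: 0.0
t 6.57 tcp [0.588  0.1302 0.2459] tool d mm [ -28.1 -134.1    0.9] F [ 0.61 -0.13  0.53] open 0.0932 grip 0.0 tilt [-1.e-04 -1.e-04 -1.e+00] q [ 0.13  0.17  1.55 -0.    1.42 -1.07]
```

```bash

python3 -m jog '1 -0.0035 -0.0168 0 0;1 -0.0035 -0.0168 0 0;1 -0.0035 -0.0168 0 0;1 -0.0035 -0.0168 0 0;1 -0.0035 -0.0168 0 0;1 -0.0035 -0.0168 0 0;1 -0.0035 -0.0168 0 0;1 -0.0035 -0.0168 0 0;1 0 0 0 0'
python3 - <<'E'
from h import *
c=wcam(); delta(.566,-.005,.134)
cv2.imwrite("pics/w3.png",cv2.resize(c["color"][100:260,190:430,::-1],None,fx=3,fy=3,interpolation=cv2.INTER_NEAREST))
E
```

```text
t: 7.32
tool_pos: [0.5657, -0.0078, 0.2449]
orientation: [0.578, 3.088, -0.002]
force: [0.1, -0.2, 0.8]
opening: 0.0925
gripper_force: 0.0
t 7.37 tcp [ 0.5659 -0.0065  0.245 ] tool d mm [  0.5   1.4 111. ] F [ 0.25  0.6  -1.53] open 0.093 grip 0.0 tilt [ 4.e-04 -2.e-04 -1.e+00] q [-0.1   0.07  1.66 -0.    1.41 -1.3 ]
```

View pics/w3.png

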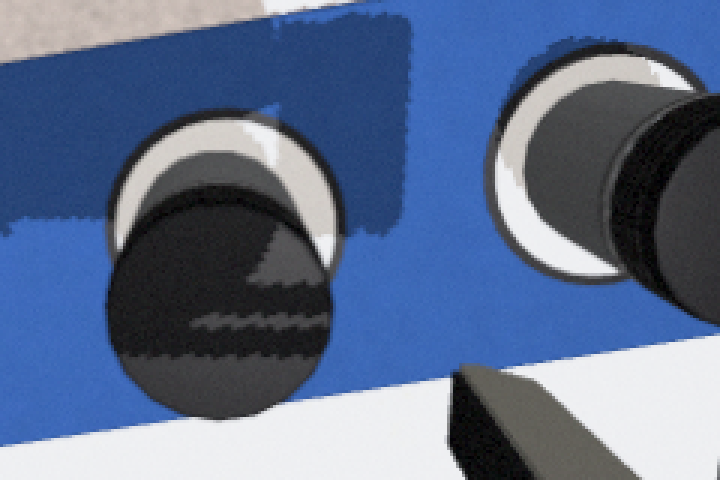

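The left canister stands upright in its circle. The middle lid's top face is centred at crop (219,309), which is pixel (263,203).

```bash
python3 - <<'E'
from h import *
c=wcam(); P=back(c,[[263,203],[225.7,203],[300.3,203]],.108); print(P.round(4), np.linalg.norm(P[1]-P[2]))
delta(P[0,0],P[0,1],.134)
E
```

```text
[[ 0.5636 -0.0035  0.108 ]
 [ 0.5535 -0.0295  0.108 ]
 [ 0.5737  0.0224  0.108 ]] 0.05570959245454435
t 7.42 tcp [ 0.566  -0.0056  0.2449] tool d mm [  3.    1.  110.9] F [0.28 0.23 1.06] open 0.0932 grip 0.0 tilt [ 4.e-04  3.e-04 -1.e+00] q [-0.1   0.07  1.66  0.    1.41 -1.3 ]
```

```bash

python3 -m jog '1 0.001 0.001 0.015 0;1 0.001 0 0.015 0;1 0.001 0 0.015 0;1 0 0 0.015 0;1 0 0 0.015 0;1 0 0 0.015 0;1 0 0 0.013 0;1 0 0 0.008 0;1 0 0 0 0;1 0 0 0 0'
python3 -m jog '0 0 0 0 0;0 0 0 0 0;0 0 0 0 0;0 0 0 0 0;0 0 0 0 0;0 0 0 0 0;0 0 0 0 0;0 0 0 0 0' 45
python3 -m jog '0 0 0 -0.004 0;0 0 0 -0.008 0;0 0 0 -0.01 0;0 0 0 -0.01 0;0 0 0 -0.01 0;0 0 0 -0.008 0;0 0 0 0 0;0 0 0 0 0;0 0 0 0 0;0 0 0 0 0' >/dev/null
for i in 1 2 3 4 5 6; do python3 -m jog '0 0 0 0 0'|grep force; done
python3 -c "
from h import *
delta(.5636,-.0035,.134)"
```

```text
t: 8.25
tool_pos: [0.5634, -0.0028, 0.1336]
orientation: [-0.574, -3.088, -0.0]
force: [0.4, -0.1, 0.7]
opening: 0.0931
gripper_force: 0.0
t: 8.92
tool_pos: [0.5636, -0.0034, 0.134]
orientation: [0.575, 3.088, -0.0]
force: [-1.9, -1.1, 2.3]
opening: 0.0575
gripper_force: 45.0
force: [-0.3, -1.0, -1.8]
gripper_force: 45.0
force: [-1.0, -0.6, -2.4]
gripper_force: 45.0
force: [0.2, -0.3, -2.2]
gripper_force: 45.0
force: [0.3, 0.2, -0.8]
gripper_force: 45.0
force: [0.4, 0.1, -1.2]
gripper_force: 45.0
force: [-0.0, -0.5, -2.8]
gripper_force: 45.0
t 10.25 tcp [ 0.5635 -0.0032  0.1837] tool d mm [-0.2 -0.2 49.7] F [-0.01 -0.47 -2.77] open 0.0575 grip 45.0 tilt [-0.  0. -1.] q [-0.1   0.12  1.72  0.    1.3  -1.3 ]
```

The middle canister weighs about 2 N, so it's light. I'll set it down and go to the right one.

```bash

python3 -m jog '0 0 0 0.008 0;0 0 0 0.01 0;0 0 0 0.01 0;0 0 0 0.01 0;0 0 0 0.006 0;0 0 0 0.003 0;0 0 0 0.002 0;0 0 0 0.001 0;0 0 0 0 0;0 0 0 0 0'
python3 -m jog '1 0 0 0 0;1 0 0 0 0;1 0 0 0 0;1 0 0 0 0;1 0 0 0 0;1 0 0 -0.015 0;1 0 0 -0.02 0;1 0 0 -0.025 0;1 0 0 -0.025 0;1 0 0 -0.025 0'
python3 -c "
from h import *
delta(.540,-.129,.245)"
```

```text
t: 11.08
tool_pos: [0.5639, -0.0032, 0.1341]
orientation: [0.574, 3.088, 0.0]
force: [0.2, 0.9, -2.2]
opening: 0.0575
gripper_force: 45.0
t: 11.92
tool_pos: [0.5633, -0.0032, 0.2447]
orientation: [-0.574, -3.088, 0.0]
force: [0.2, -0.3, -0.1]
opening: 0.0929
gripper_force: 0.0
t 11.92 tcp [ 0.5633 -0.0032  0.2447] tool d mm [ -23.5 -125.7   -0.3] F [ 0.21 -0.27 -0.15] open 0.0929 grip 0.0 tilt [-4.e-04  0.e+00 -1.e+00] q [-0.1   0.07  1.66 -0.    1.41 -1.3 ]
```

```bash

python3 -m jog '1 -0.0029 -0.0157 0 0;1 -0.0029 -0.0157 0 0;1 -0.0029 -0.0157 0 0;1 -0.0029 -0.0157 0 0;1 -0.0029 -0.0157 0 0;1 -0.0029 -0.0157 0 0;1 -0.0029 -0.0157 0 0;1 -0.0029 -0.0157 0 0;1 0 0 0 0;1 0 0 0 0'
python3 - <<'E'
from h import *
c=wcam(); delta(.540,-.129,.134)
cv2.imwrite("pics/w4.png",cv2.resize(c["color"][100:260,190:430,::-1],None,fx=3,fy=3,interpolation=cv2.INTER_NEAREST))
E
```

```text
t: 12.75
tool_pos: [0.5399, -0.1292, 0.2438]
orientation: [0.577, 3.088, 0.0]
force: [0.2, 0.0, 0.3]
opening: 0.093
gripper_force: 0.0
t 12.8 tcp [ 0.54   -0.1286  0.2437] tool d mm [-1.000e-01 -4.000e-01  1.097e+02] F [0.96 0.52 0.34] open 0.0928 grip 0.0 tilt [ 1.e-04  4.e-04 -1.e+00] q [-0.33  0.04  1.69  0.    1.41 -1.53]
```

View pics/w4.png

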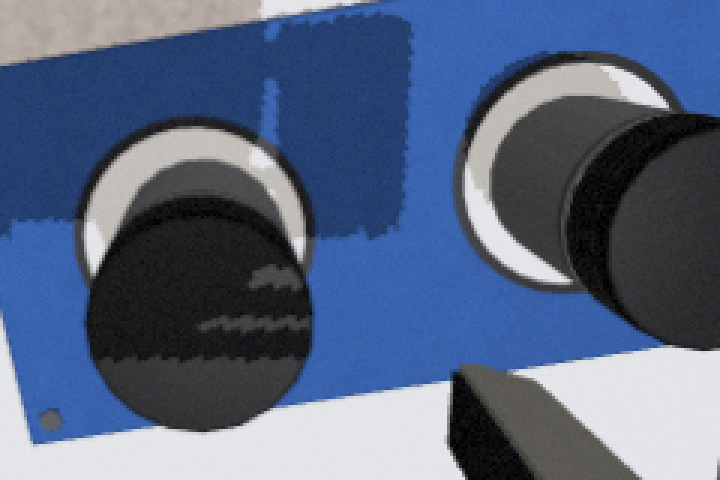

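The middle canister stands upright on its circle. The right lid is centred at crop (199.5,320), which is pixel (256.5,206.7). Compared with the middle's geometry (0.75 mm/px), the correction is about tool x 0, y −4 mm.

```bash

python3 -m jog '1 0 -0.002 0.015 0;1 0 -0.002 0.015 0;1 0 0 0.015 0;1 0 0 0.015 0;1 0 0 0.015 0;1 0 0 0.015 0;1 0 0 0.013 0;1 0 0 0.007 0;1 0 0 0 0;1 0 0 0 0'
python3 -m jog '0 0 0 0 0;0 0 0 0 0;0 0 0 0 0;0 0 0 0 0;0 0 0 0 0;0 0 0 0 0;0 0 0 0 0;0 0 0 0 0' 45
python3 -m jog '0 0 0 -0.004 0;0 0 0 -0.008 0;0 0 0 -0.01 0;0 0 0 -0.01 0;0 0 0 -0.01 0;0 0 0 -0.008 0;0 0 0 0 0;0 0 0 0 0;0 0 0 0 0;0 0 0 0 0' >/dev/null
for i in 1 2 3 4 5 6; do python3 -m jog '0 0 0 0 0'|grep force; done
python3 -c "
from h import *
delta(.540,-.129,.134)"
```

```text
t: 13.63
tool_pos: [0.5386, -0.1321, 0.1337]
orientation: [-0.574, -3.088, -0.0]
force: [-0.0, -0.0, 0.5]
opening: 0.0931
gripper_force: 0.0
t: 14.3
tool_pos: [0.5387, -0.1325, 0.134]
orientation: [0.574, 3.088, -0.0]
force: [-1.0, 0.8, 2.5]
opening: 0.0577
gripper_force: 45.0
force: [-0.9, -0.2, -3.2]
gripper_force: 45.0
force: [-1.0, -0.3, -3.7]
gripper_force: 45.0
force: [-0.4, 0.2, -3.1]
gripper_force: 45.0
force: [0.2, 0.7, -4.0]
gripper_force: 45.0
force: [-0.0, 0.1, -3.4]
gripper_force: 45.0
force: [0.8, -0.6, -2.8]
gripper_force: 45.0
t 15.63 tcp [ 0.5386 -0.1325  0.1837] tool d mm [-0.1  3.8 49.7] F [ 0.77 -0.56 -2.8 ] open 0.058 grip 45.0 tilt [-0. -0. -1.] q [-0.33  0.1   1.75 -0.    1.3  -1.54]
```

The right canister weighs about 3.4 N, the middle about 1.9 N and the left about 5.9 N, so the left is heaviest. I'll set the right one down and return to the left.

```bash

python3 -m jog '0 0 0 0.008 0;0 0 0 0.01 0;0 0 0 0.01 0;0 0 0 0.01 0;0 0 0 0.006 0;0 0 0 0.003 0;0 0 0 0.002 0;0 0 0 0.001 0;0 0 0 0 0;0 0 0 0 0'
python3 -m jog '1 0 0 0 0;1 0 0 0 0;1 0 0 0 0;1 0 0 0 0;1 0 0 0 0;1 0 0 -0.015 0;1 0 0 -0.02 0;1 0 0 -0.025 0;1 0 0 -0.025 0;1 0 0 -0.025 0'
python3 -c "
from h import *
delta(.588,.130,.245)"
```

```text
t: 16.47
tool_pos: [0.5389, -0.1326, 0.1341]
orientation: [0.574, 3.088, -0.0]
force: [0.1, 0.4, -2.7]
opening: 0.058
gripper_force: 45.0
t: 17.3
tool_pos: [0.5384, -0.1324, 0.2448]
orientation: [-0.574, -3.088, -0.0]
force: [0.2, -0.0, 0.6]
opening: 0.0928
gripper_force: 0.0
t 17.3 tcp [ 0.5384 -0.1324  0.2448] tool d mm [ 4.800e+01  2.627e+02 -2.000e-01] F [ 0.16 -0.03  0.55] open 0.0928 grip 0.0 tilt [-2.e-04  0.e+00 -1.e+00] q [-0.33  0.04  1.69 -0.    1.41 -1.54]
```

```bash

python3 -m jog '1 0.0048 0.0263 0 0;1 0.0048 0.0263 0 0;1 0.0048 0.0263 0 0;1 0.0048 0.0263 0 0;1 0.0048 0.0263 0 0;1 0.0048 0.0263 0 0;1 0.0048 0.0263 0 0;1 0.0048 0.0263 0 0;1 0.0048 0.0263 0 0;1 0.0048 0.0263 0 0'
python3 -m jog '1 0 0 0 0;1 0 0 0 0;1 0 0 0 0'
python3 - <<'E'
from h import *
delta(.588,.130,.134)
c=robot.read_camera("top"); cv2.imwrite("pics/t5.png",cv2.resize(c["color"][120:250,130:340,::-1],None,fx=3,fy=3))
E
```

```text
t: 18.13
tool_pos: [0.5884, 0.1315, 0.2439]
orientation: [0.574, 3.088, 0.0]
force: [0.1, -0.4, -0.1]
opening: 0.093
gripper_force: 0.0
t: 18.38
tool_pos: [0.5882, 0.1299, 0.2436]
orientation: [-0.574, -3.089, 0.001]
force: [1.1, -0.5, -0.1]
opening: 0.0933
gripper_force: 0.0
t 18.38 tcp [0.5882 0.1299 0.2436] tool d mm [2.000e-01 1.000e-01 1.096e+02] F [ 1.06 -0.52 -0.1 ] open 0.0933 grip 0.0 tilt [-3.e-04 -5.e-04 -1.e+00] q [ 0.13  0.17  1.55 -0.    1.42 -1.07]
```

View pics/t5.png

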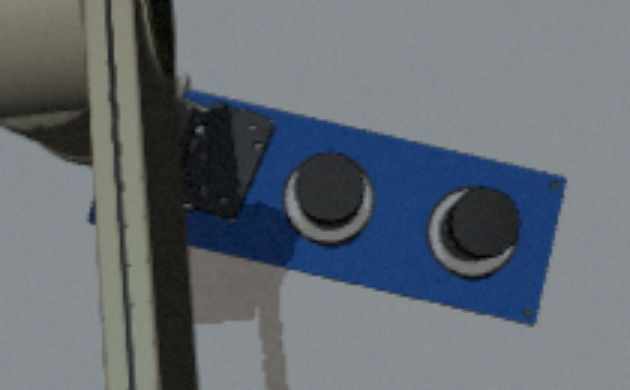

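The middle lid, at crop (330,190), and the right lid, at (480,222), are upright in their circles. Next I grasp the left canister and lift it 130 mm.

```bash

python3 -m jog '1 0 0 0.015 0;1 0 0 0.015 0;1 0 0 0.015 0;1 0 0 0.015 0;1 0 0 0.015 0;1 0 0 0.015 0;1 0 0 0.013 0;1 0 0 0.006 0;1 0 0 0 0;1 0 0 0 0'
python3 -m jog '0 0 0 0 0;0 0 0 0 0;0 0 0 0 0;0 0 0 0 0;0 0 0 0 0;0 0 0 0 0;0 0 0 0 0;0 0 0 0 0' 45
python3 -m jog '0 0 0 -0.005 0;0 0 0 -0.01 0;0 0 0 -0.015 0;0 0 0 -0.018 0;0 0 0 -0.018 0;0 0 0 -0.018 0;0 0 0 -0.018 0;0 0 0 -0.015 0;0 0 0 -0.01 0;0 0 0 -0.005 0'
python3 -m jog '0 0 0 0 0;0 0 0 0 0;0 0 0 0 0;0 0 0 0 0;0 0 0 0 0;0 0 0 0 0;0 0 0 0 0;0 0 0 0 0;0 0 0 0 0;0 0 0 0 0'
python3 - <<'E'
from h import *
delta(.588,.130,.134)
c=robot.read_camera("scene"); cv2.imwrite("pics/s6.png",cv2.resize(c["color"][100:320,180:400,::-1],None,fx=2.5,fy=2.5))
E
```

```text
t: 19.27
tool_pos: [0.5884, 0.1297, 0.1349]
orientation: [-0.575, -3.088, 0.0]
force: [0.0, 0.0, 0.7]
opening: 0.0929
gripper_force: 0.0
t: 19.93
tool_pos: [0.5885, 0.1303, 0.135]
orientation: [0.574, 3.088, 0.0]
force: [0.6, 1.6, 1.9]
opening: 0.0574
gripper_force: 44.8
t: 20.77
tool_pos: [0.5887, 0.1302, 0.2686]
orientation: [0.574, 3.087, 0.001]
force: [0.6, 0.9, -5.9]
opening: 0.0576
gripper_force: 44.7
t: 21.6
tool_pos: [0.5883, 0.1302, 0.2668]
orientation: [0.574, 3.089, -0.0]
force: [0.6, 1.2, -6.1]
opening: 0.0576
gripper_force: 44.7
t 21.6 tcp [0.5883 0.1302 0.2668] tool d mm [  0.3  -0.3 132.8] F [ 0.56  1.22 -6.12] open 0.0576 grip 44.7 tilt [ 1.e-04 -0.e+00 -1.e+00] q [ 0.13  0.16  1.53 -0.    1.46 -1.07]
```

View pics/s6.png

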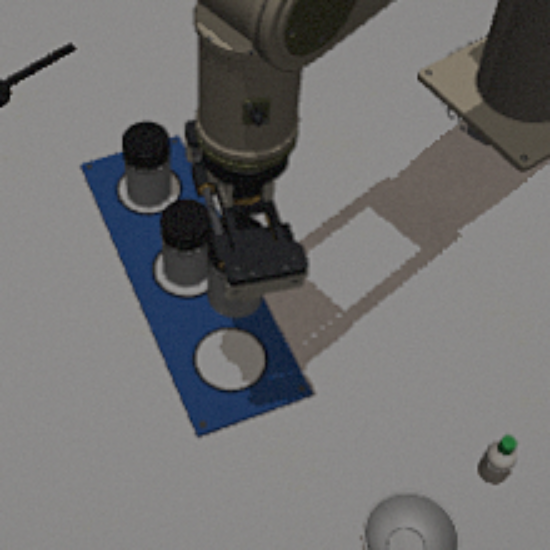

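The left canister is held upright about 130 mm up, at crop (240,290), with its circle empty below it. The other two stand on their circles, so I'm handing in.

```bash
python3 -c "
from plant import robot
print(robot.close_job())"
```

```text
the job is handed in; nothing more can be done
None
```

I hefted all three canisters in order: left about 5.9 N, middle about 1.9 N, right about 3.4 N. I handed the job in holding the left one, the heaviest, upright about 13 cm above the plate, with the other two standing on their circles; the judge returned no result.

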